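Pack the tea set into its fitted tray, leave the unfinished glass

ROBOT

A 6-joint arm with a two-finger parallel gripper is mounted at the origin on the work surface. World frame = base frame: x ahead of the robot, y to its left, z up, the work surface at z = 0. Lengths are in m, angles in rad, forces in N, time in s.
With the tool pointing down it reaches from about 0.4 to 0.825 m from the base axis. Payload 7 kg.
Tool frame: the origin (TCP) lies at the very end of the fingers, on their centre line; the grasp point (between the pads) lies 19 mm behind it; z points along the fingers, y is the line along which they close (so a half turn about z gives the same grasp; the last joint's range is limited). The gripper opens to 88 mm and grips with 3 to 60 N. Pads are 19 mm wide; open, the fingers measure 130 mm over their backs; the gripper's body (78 mm by 193 mm) begins 47 mm behind the grasp point.
Start: joints at [1.441, 0.359, 0.012, 0, -1.224, -0.288], TCP at [0.274, 0.617, 0.227] pointing down, gripper open.
Joint ranges: [-3.07, 3.07], [-1.43, 2.12], [-1.02, 1.25], [-3.03, 1.67], [-3.05, -0], [-3.03, 3.03]. Speed limits (rad/s): [2.39, 2.39, 3.01, 3.14, 3.14, 3.14].

INTERFACE

Orientations are given as [roll, pitch, yaw] about the fixed x, y, z axes, in that order (R = Rz(yaw) Ry(pitch) Rx(roll)).
In Python, from station import arm gives the robot as it stands.
- The arm moves only by the tool step_arm, never from a script. Its argument "rows" is a list of rows, each a list of 5 numbers: the shift along the world's x, y, z in m, then the turn about the world's z in rad, then the finger opening in m, from 0 to 0.0876. In form: [[x, y, z, spin, gripper], ...]. A call has 1 to 20 rows; each row is the pose to reach, as a shift and turn from the pose commanded when the call began; what a row does not reach only later rows make up. A row lasts 1/10 s, in which the tool goes at most 50 mm and 8.59 degrees, less where a joint would pass 70% of its speed; a pose out of reach is approached as far as the arm can. A call with a gripper value outside its range is refused whole. The fingers move at their own pace and stop on an object; "newtons" is the grip in N (left out, the last holds). Time passes only in rows, so rows that repeat a pose let the fingers close. It gives the time, the measured TCP pose, the force, the opening and the grip force at its end, in the units of the state.
- arm.get_state(): the state, without advancing time (a new reading comes with each control period).
- arm.grab_frame(name): name is "scene" or "top" or "wrist"; returns a dict with "color" (480x640x3 uint8, blue, green, red), "vfov" (degrees; the focal length in pixels is half the picture's height over the tangent of half this angle, whatever the lens; pixels are square), "cx", "cy" (the principal point, pixels), "k1" (the pictures are not rectified: a ray, as slopes to the right and down, at radius r is drawn at 1 + k1 r^2 times it, then the intrinsics apply), "rvec" (rotation vector, rad) and "tvec" (3), from world to camera coordinates, as OpenCV has them. Camera axes: x right, y down, z forward; pixel columns grow to the right and rows downward; lengths in m; the calibration is good to about 2 mm. A picture is of the moment at which its call begins. There is no depth.
- arm.job_done(): hands the job in; it is judged then, once.
The state is a dict: "t": time; "q": joint angles; "qd": joint speeds; "joint_efforts": joint torques, N m; "eef_pos": TCP position; "ee_rot": TCP orientation; "force": force on the tool from outside, world axes, zero at the start; "moment": the same for the moment, N m; "width": finger opening in m; "gripper_force": force on a finger pad.
Only numpy, scipy, OpenCV 4.12 (cv2) and the standard library are available. Lean on these libraries where they do the work, as an engineer would, in place of code of your own. Each camera call takes 0.05 s, during which the arm holds its last target. There are 200 camera calls.

TASK

Pack the finished tea set into the fitted wooden tray: set the mug with the handle, the slotted infuser, the knobbed lid and the paddle stirrer each into the recess cut for it, lying or standing flat on the recess floor, mug and infuser upright and the lid knob up. Leave the unfinished mug without a handle and the plain glass rod where they are. It is glass: knock none of it over, and set each piece down in its recess instead of dropping it.

Things in the scene. Friction and masses are not known exactly. Their poses are not given: they have to be found in the camera images.
- mug_mid (a point): finished clear glass mug WITH a handle: round, 62 mm across, 76 mm high, open top, wall 4 mm, 130 g, standing on the table. Point on its axis half-way up (38 mm above its underside). z up the axis; the handle is on the +y side, reaching 58 mm out from the axis, between 24 and 68 mm above the underside.
- infuser_mid (a point): clear glass tea infuser: upright open tube 42 mm across, 72 mm high, a flange 56 mm across round its top, from 64 to 72 mm above its underside, dark drain slits round its lower part, 70 g, standing on the table. Point on its axis half-way up (36 mm above its underside). z up the axis.
- lid_mid (a point): clear glass lid: disc 86 mm across and 6 mm thick with a round upright knob in the middle, 95 g, lying knob up on the table. The knob's grip is 20 mm across, from 12 to 32 mm above the lid's underside, on a narrower neck. Point on the axis 16 mm above the underside. z up the axis.
- stirrer_mid (a point): clear glass stirrer lying flat on the table, 100 mm long along its x axis: a round rod 14 mm thick with a flat paddle (28 mm long, 20 mm wide, 14 mm thick) at its +x end, 45 g. Point at the middle of its length, half-way up (7 mm above its underside).
- mug_recess_floor (a point): recess for the mug: the middle-sized round recess, 80 mm across, 12 mm deep, in its insert block. Point at the centre of the recess floor (18 mm above the table); z up, x and y along the block's sides. The four insert blocks fill one open wooden tray (270 x 270 mm outside, walls 8 mm thick, rim 34 mm above the table) two by two in any arrangement, 127 mm from centre to centre; each block is 126 mm square plywood, its top 30 mm above the table. Tray and blocks are fixed.
- infuser_recess_floor (a point): recess for the infuser: the smallest round recess, 60 mm across, 12 mm deep, in its insert block of the tray. Point at the centre of the recess floor (18 mm above the table); axes as for the others.
- lid_recess_floor (a point): recess for the lid: the largest round recess, 104 mm across, 10 mm deep, in its insert block of the tray. Point at the centre of the recess floor (20 mm above the table); axes as for the others.
- stirrer_recess_floor (a point): recess for the stirrer: the oblong one, 118 mm long (along its x axis) and 40 mm wide, 8 mm deep, in its insert block of the tray; the stirrer may lie in it either way round. Point at the centre of the recess floor (22 mm above the table), x along the recess, z up.
- blank_mid (a point): look-alike, to be left: unfinished mug WITHOUT a handle, the same clear glass body as the mug (62 mm across, 76 mm high, 120 g). Point on its axis half-way up (38 mm above its underside).
- rod_mid (a point): look-alike, to be left: plain clear glass rod without a paddle, 110 mm long along its x axis, 14 mm thick, 38 g, lying on the table. Point at its middle, half-way up (7 mm).

How it is judged:
By the outcome, as a careful person would: the job done as asked, in the order asked, and still so for the second after the job is handed in, with the robot touching nothing.
It also fails if it takes over 109 s, if anything falls off the work surface, if the arm or the gripper's body presses on something with over 40 N, if the wrist force passes 120 N, or if a joint passes its speed limit or range.

## Working session

There is one attempt and no reset: what is moved stays moved. The work goes in short steps, Python scripts to look and compute and a tool call to move; the robot and the scene stay as the last step left them, time stands still between calls to the robot, and variables do not carry over. Pictures are saved under pics/ and viewed, at most 14 in all, crops included, and the job is handed in when it is done.

Besides the shell and the picture viewer there is one more tool, called as name([rows], argument=value, ...), one row to a line, values as JSON. step_arm: Moves the arm, as the interface text tells. Its arguments: {"type":"object","properties":{"rows":{"type":"array"},"newtons":{"type":"number"}},"required":["rows"]}

```bash
mkdir -p pics
cat > h.py <<'E'
import numpy as np, cv2, pickle
from station import arm
def grab(n,tag):
    f=arm.grab_frame(n); cv2.imwrite(f'pics/{tag}.png',f['color']); pickle.dump(f,open(f'pics/{tag}.pkl','wb')); return f
def load(tag): return pickle.load(open(f'pics/{tag}.pkl','rb'))
def K(f):
    h,w=f['color'].shape[:2]; F=h/2/np.tan(np.radians(f['vfov'])/2)
    return np.array([[F,0,f['cx']],[0,F,f['cy']],[0,0,1.]]),np.array([f['k1'],0,0,0,0.])
def ray(f,p):
    k,d=K(f); u=cv2.undistortPoints(np.array([[p]],float),k,d)[0,0]
    R=cv2.Rodrigues(np.array(f['rvec'],float))[0]; t=np.array(f['tvec'],float).ravel()
    v=R.T@np.array([u[0],u[1],1]); return -R.T@t, v/np.linalg.norm(v)
def atz(f,p,z):
    c,v=ray(f,p); return c+v*(z-c[2])/v[2]
def tri(obs):
    A=np.zeros((3,3));b=np.zeros(3)
    for f,p in obs:
        c,v=ray(f,p);M=np.eye(3)-np.outer(v,v);A+=M;b+=M@c
    X=np.linalg.solve(A,b)
    return X,[np.linalg.norm(np.cross(ray(f,p)[1],X-ray(f,p)[0])) for f,p in obs]
def proj(f,X):
    k,d=K(f); return cv2.projectPoints(np.array(X,float).reshape(-1,1,3),np.array(f['rvec'],float),np.array(f['tvec'],float),k,d)[0].reshape(-1,2)
E
python3 - <<'E'
from h import *
for n in ['scene','top','wrist']:
    f=grab(n,n+'0'); print(n,f['vfov'],ray(f,(320,240)))
s=arm.get_state();print(s['eef_pos'],s['ee_rot'],s['width'])
E
```

```text
scene 47.98319442888851 (array([ 0.95106042, -0.61713212,  0.82905229]), array([-0.36799925,  0.57680679, -0.72929451]))
top 48.40513662179512 (array([ 0.49300727, -0.03149172,  1.03951448]), array([ 0.05723982, -0.01921153, -0.9981756 ]))
wrist 71.87646108572946 (array([0.34204482, 0.58649008, 0.38401449]), array([-0.25931346,  0.11413323, -0.95902562]))
[0.27375848 0.61659146 0.22584455] [ 3.14032888e+00 -1.40290237e-04 -4.17881566e-01] 0.08742332603156666
```

View pics/top0.png

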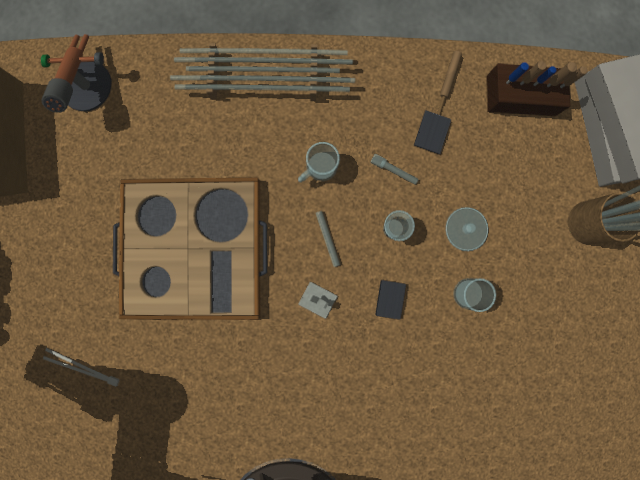

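View pics/scene0.png

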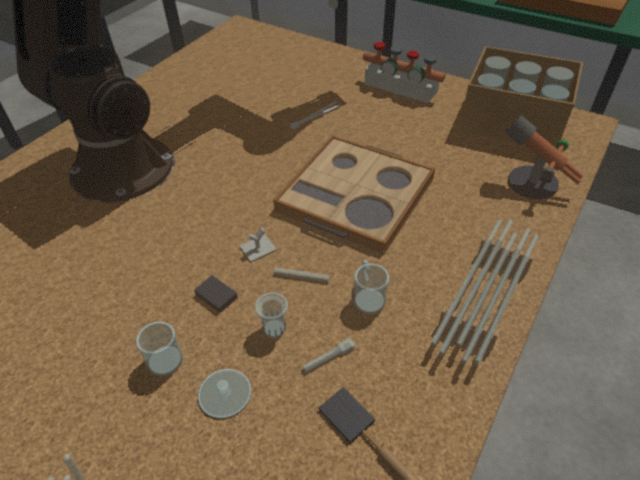

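The top view shows the mug (323,160) with its handle to the lower left, infuser (399,225), lid (467,229), stirrer (395,170) with its paddle at upper left, blank (477,295) and rod (328,238). The recesses are mug (156,215), lid (221,214), infuser (155,281) and stirrer (221,281). I'll zoom in on both views.

Run:
```python
from h import *
def crop(tag,x0,y0,w,h,s,o):
    im=load(tag)['color'][y0:y0+h,x0:x0+w]; im=cv2.resize(im,None,fx=s,fy=s,interpolation=cv2.INTER_CUBIC)
    im=cv2.convertScaleAbs(im,alpha=1.4)
    for x in range((x0+19)//20*20,x0+w,20):
        cv2.putText(im,str(x),(int((x-x0+.5)*s)-10,9),0,.33,(0,255,255),1); cv2.line(im,(int((x-x0+.5)*s),10),(int((x-x0+.5)*s),16),(0,255,255))
    for y in range((y0+19)//20*20,y0+h,20):
        cv2.putText(im,str(y),(0,int((y-y0+.5)*s)+4),0,.33,(0,255,255),1); cv2.line(im,(24,int((y-y0+.5)*s)),(30,int((y-y0+.5)*s)),(0,255,255))
    cv2.imwrite(f'pics/{o}.png',im)
crop('top0',290,130,215,185,3.2,'topc')
crop('scene0',130,240,270,190,2.9,'scenec')
# tray: dark recess regions in both views
for tag,roi in (('top0',(115,175,155,150)),('scene0',(270,135,170,115))):
    f=load(tag); x,y,w,h=roi; c=f['color'][y:y+h,x:x+w].astype(int)
    m=((c[:,:,2]-c[:,:,0]<18)).astype(np.uint8)
    m=cv2.morphologyEx(m,cv2.MORPH_OPEN,np.ones((3,3)))
    n,l,st,ce=cv2.connectedComponentsWithStats(m)
    for i in range(1,n):
        if st[i,4]>150:
            p=(ce[i]+[x,y]); print(tag,p.round(1),st[i,2:],atz(f,p,.02).round(4))
```

```text
top0 [220.9 214.9] [  53   53 2194] [0.5953 0.1407 0.02  ]
top0 [156.2 215.6] [  39   40 1219] [0.5914 0.268  0.02  ]
top0 [263.9 247.9] [  8  55 249] [0.5338 0.0558 0.02  ]
top0 [220.5 281.3] [  20   62 1231] [0.4677 0.1374 0.02  ]
top0 [155.6 281.5] [ 28  30 677] [0.4638 0.2642 0.02  ]
scene0 [343.8 162.4] [ 21  10 178] [0.4594 0.2669 0.02  ]
scene0 [393.1 179.4] [ 32  18 444] [0.5874 0.2704 0.02  ]
scene0 [317.7 193.5] [ 47  22 442] [0.4638 0.1419 0.02  ]
scene0 [368.4 213.1] [  46   30 1069] [0.591  0.1435 0.02  ]
```

View pics/topc.png

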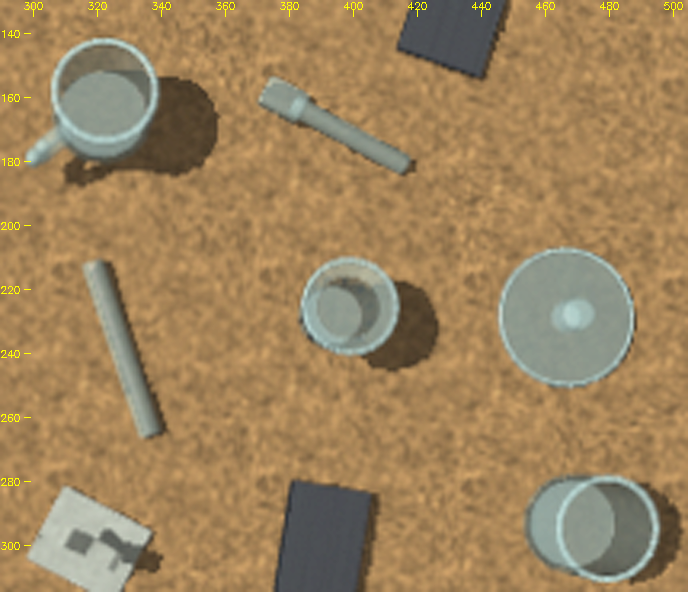

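View pics/scenec.png

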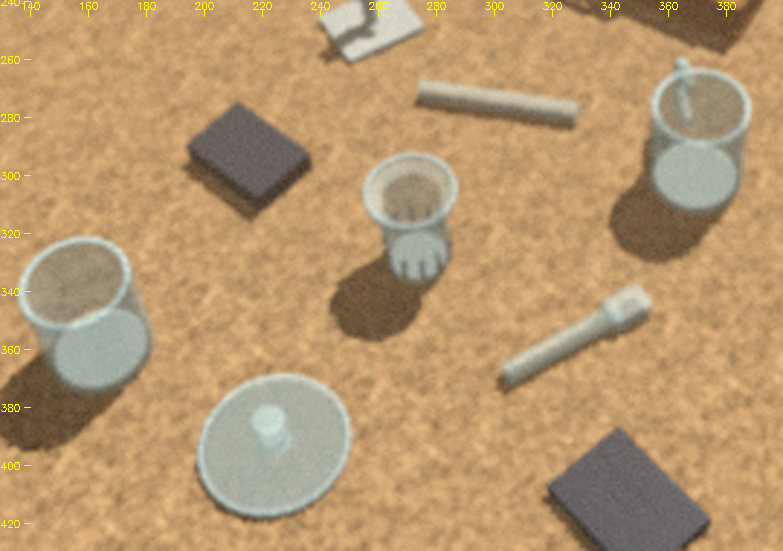

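The crops give rim centres (top / scene pixels): mug (322.3,157.9)/(370.9,280.2), infuser (398.9,225.1)/(270.9,305.0), lid disc (466.7,228.6)/(224,393), lid knob (470.1,227.6)/(221.9,383.3). Next is triangulation.

Run:
```python
from h import *
t=load('top0');s=load('scene0')
D=dict(mugrim=((322.3,157.9),(370.9,280.2)),infrim=((398.9,225.1),(270.9,305)),lid=((466.7,228.6),(224,393)),knob=((470.1,227.6),(221.9,383.3)),blank=((479.5,294.8),(155.7,336.7)),
paddle=((373.2,158.2),(350.2,344)),sttail=((416.7,181.1),(304.7,368.5)),rod1=((319.8,211.7),(327.4,279.2)),rod2=((336.7,265.8),(274.3,271.6)),
Rlid=((220.9,214.9),(368.4,213.1)),Rmug=((156.2,215.6),(393.1,179.4)),Rinf=((155.6,281.5),(343.8,162.4)),Rst=((220.5,281.3),(317.7,193.5)))
Z=dict(mugrim=.076,infrim=.072,lid=.006,knob=.032,blank=.076)
for k,(a,b) in D.items():
    X,e=tri([(t,a),(s,b)]); z=Z.get(k,.007 if k[0]!='R' else .02)
    print(k,X.round(4),np.round(e,4)[0],'top@z',atz(t,a,z)[:2].round(4),'scene@z',atz(s,b,z)[:2].round(4))
print(atz(t,(302,177.9),.05))
for c in [(123.5,181),(257.5,181),(257.5,317),(123.5,317)]: print(atz(t,c,.034).round(4))
```

```text
mugrim [ 0.6993 -0.052   0.0679] 0.0016 top@z [ 0.6989 -0.0509] scene@z [ 0.7007 -0.0591]
infrim [ 0.5783 -0.1939  0.0743] 0.0008 top@z [ 0.5792 -0.1937] scene@z [ 0.5765 -0.1931]
lid [ 0.581  -0.3411  0.0057] 0.0009 top@z [ 0.5817 -0.3404] scene@z [ 0.5804 -0.3418]
knob [ 0.5805 -0.3392  0.0347] 0.001 top@z [ 0.5815 -0.3393] scene@z [ 0.5785 -0.3389]
blank [ 0.4545 -0.3444  0.0781] 0.0002 top@z [ 0.4546 -0.345 ] scene@z [ 0.453  -0.3438]
paddle [ 0.7147 -0.1533  0.0068] 0.0014 top@z [ 0.7159 -0.1525] scene@z [ 0.7137 -0.1543]
sttail [ 0.6722 -0.2382  0.0112] 0.0001 top@z [ 0.6728 -0.2391] scene@z [ 0.6708 -0.2362]
rod1 [ 0.6059 -0.0504  0.01  ] 0.0013 top@z [ 0.6073 -0.0497] scene@z [ 0.6037 -0.0492]
rod2 [ 0.5027 -0.0851  0.0055] 0.0004 top@z [ 0.503  -0.0848] scene@z [ 0.5032 -0.0864]
Rlid [0.594  0.1393 0.0253] 0.0009 top@z [0.5953 0.1407] scene@z [0.591  0.1436]
Rmug [0.5901 0.266  0.0245] 0.0009 top@z [0.5913 0.2679] scene@z [0.5874 0.2702]
Rinf [0.4631 0.2622 0.0249] 0.0009 top@z [0.4637 0.2642] scene@z [0.4594 0.2668]
Rst [0.4677 0.1361 0.0262] 0.0003 top@z [0.4678 0.1373] scene@z [0.4638 0.1418]
[ 0.66541128 -0.01422885  0.05      ]
[0.6562 0.3326 0.034 ]
[0.6603 0.0707 0.034 ]
[0.403  0.0632 0.034 ]
[0.3941 0.3215 0.034 ]
```

Triangulated heights match the stated ones: rims 68–78 mm, lid 6, knob 35, stirrer 7–11. First move: over the tray, for a near look with the wrist camera.

step_arm([
  [0.03,-0.04,0.01,0,0.087],
  [0.06,-0.08,0.02,0,0.087],
  [0.09,-0.12,0.03,0,0.087],
  [0.12,-0.16,0.04,0,0.087],
  [0.15,-0.2,0.05,0,0.087],
  [0.17,-0.24,0.06,0,0.087],
  [0.19,-0.28,0.06,0,0.087],
  [0.2,-0.32,0.06,0,0.087],
  [0.21,-0.35,0.06,0,0.087],
  [0.22,-0.38,0.06,0,0.087],
  [0.22,-0.4,0.06,0,0.087],
  [0.22,-0.4,0.06,0,0.087],
  [0.22,-0.4,0.06,0,0.087],
], newtons=15)

```text
t: 1.45
eef_pos: [0.4937, 0.2168, 0.2866]
ee_rot: [-3.141, 0.0, -0.419]
force: [0.6, 0.5, 0.5]
width: 0.0869
gripper_force: 0.0
```

Run:
```python
from h import *
f=grab('wrist','w1'); grab('scene','s1'); s=arm.get_state(); print(s['eef_pos'],s['ee_rot'],s['t'],s['q'])
im=f['color'].copy()
c=np.array([.5295,.2026]);a=.028;R=np.array([[np.cos(a),-np.sin(a)],[np.sin(a),np.cos(a)]])
th=np.linspace(0,2*np.pi,60)
for o,r in (((.0635,.0635),.04),((-.0635,.0635),.03),((.0635,-.0635),.052)):
    P=c+(np.c_[np.cos(th)*r,np.sin(th)*r]+o)@R.T
    for p in proj(f,np.c_[P,np.full(60,.03)]): cv2.circle(im,tuple(int(v) for v in p),0,(0,0,255),-1)
P=c+(np.array([[.059,.02],[.059,-.02],[-.059,-.02],[-.059,.02]])+(-.0635,-.0635))@R.T
cv2.polylines(im,[proj(f,np.c_[P,np.full(4,.03)]).astype(int)],True,(0,0,255))
P=c+np.array([[.135,.135],[.135,-.135],[-.135,-.135],[-.135,.135]])@R.T
cv2.polylines(im,[proj(f,np.c_[P,np.full(4,.034)]).astype(int)],True,(0,0,255))
cv2.imwrite('pics/w1o.png',im)
```

```text
[0.49371574 0.21759421 0.28650697] [-3.14146105e+00  8.42246977e-05 -4.17235007e-01] 1.55 [ 7.78458249e-01  1.00100677e-01 -1.90459325e-01 -1.32125971e-04
 -1.28014473e+00  3.75140924e-01]
```

View pics/w1o.png

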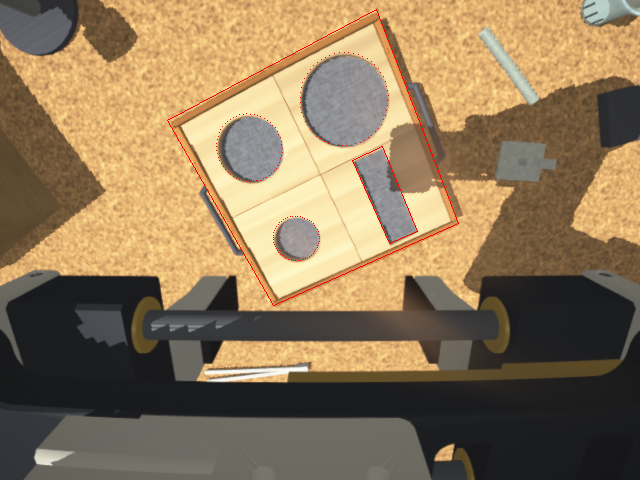

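The wrist view confirms the tray model: the red overlay lies on all four recesses (mug about (250,148), infuser (297,238), lid (345,100), stirrer (385,195)) and on the rim, within about 1 mm. Now over the mug.

step_arm([
  [0.02,-0.025,0,-0.05,0.087],
  [0.04,-0.05,-0.01,-0.1,0.087],
  [0.06,-0.08,-0.02,-0.15,0.087],
  [0.09,-0.12,-0.03,-0.2,0.087],
  [0.12,-0.16,-0.04,-0.25,0.087],
  [0.15,-0.2,-0.05,-0.3,0.087],
  [0.175,-0.23,-0.06,-0.35,0.087],
  [0.195,-0.255,-0.06,-0.4,0.087],
  [0.205,-0.268,-0.06,-0.4,0.087],
  [0.205,-0.268,-0.06,-0.4,0.087],
  [0.205,-0.268,-0.06,-0.4,0.087],
])

```text
t: 2.65
eef_pos: [0.6988, -0.0502, 0.2261]
ee_rot: [3.141, 0.001, -0.817]
force: [-0.2, 0.4, 0.4]
width: 0.0874
gripper_force: 0.0
```

```bash
cat >> h.py <<'E'
def circ(im,f,x,y,z,r,col=(0,0,255)):
    th=np.linspace(0,2*np.pi,80)
    for p in proj(f,np.c_[x+r*np.cos(th),y+r*np.sin(th),np.full(80,z)]): cv2.circle(im,tuple(int(round(v)) for v in p),0,col,-1)
E
python3 - <<'E'
from h import *
f=grab('wrist','w2'); s=arm.get_state(); print(s['eef_pos'],s['ee_rot'],s['q'])
im=f['color'].copy()
for z,c in ((.076,(0,0,255)),(0,(255,0,0))): circ(im,f,.699,-.051,z,.031,c)
a=np.radians(133)
cv2.polylines(im,[proj(f,[[.699,-.051,.046],[.699+.058*np.cos(a),-.051+.058*np.sin(a),.046]]).astype(int)],False,(0,255,0))
for z,c in ((.072,(0,0,255)),): circ(im,f,.5787,-.1937,z,.028,c)
circ(im,f,.581,-.3404,.006,.043)
cv2.polylines(im,[proj(f,[[.715,-.153,.007],[.672,-.239,.007]]).astype(int)],False,(0,255,0))
cv2.imwrite('pics/w2o.png',im)
E
```

```text
[ 0.69866917 -0.04986441  0.22657239] [-3.14152961e+00  2.27023820e-04 -8.16263069e-01] [ 2.05991310e-01  4.00328839e-01  7.49991452e-02 -2.39130397e-04
 -1.24553122e+00  5.48618365e-01]
```

View pics/w2o.png

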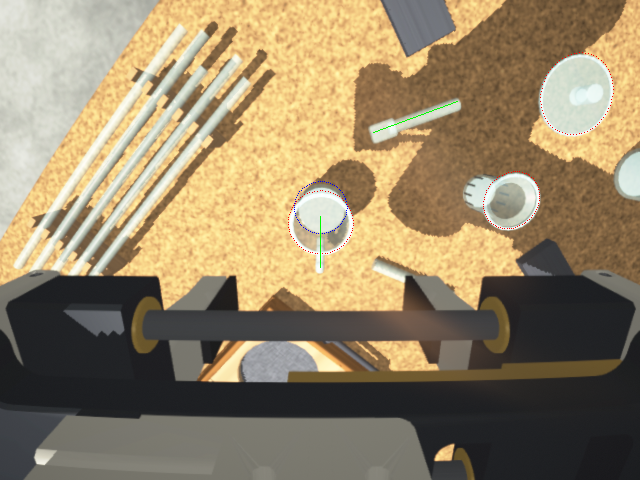

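The overlays sit on the mug rim (321,222), the handle axis, infuser (512,201), lid (576,94) and stirrer (415,121), so the poses are confirmed. Descending and gripping the mug.

step_arm([
  [0,-0.001,-0.03,0,0.087],
  [0,-0.001,-0.065,0,0.087],
  [0,-0.001,-0.1,0,0.087],
  [0,-0.001,-0.13,0,0.087],
  [0,-0.001,-0.155,0,0.087],
  [0,-0.001,-0.175,0,0.087],
  [0,-0.001,-0.19,0,0.087],
  [0,-0.001,-0.196,0,0.087],
  [0,-0.001,-0.196,0,0.08],
  [0,-0.001,-0.196,0,0.07],
  [0,-0.001,-0.196,0,0.064],
  [0,-0.001,-0.196,0,0.06],
  [0,-0.001,-0.196,0,0.055],
  [0,-0.001,-0.196,0,0.05],
  [0,-0.001,-0.196,0,0.05],
  [0,-0.001,-0.196,0,0.05],
], newtons=15)

```text
t: 4.3
eef_pos: [0.6994, -0.052, 0.0315]
ee_rot: [-3.141, -0.001, -0.818]
force: [0.2, 0.1, 5.7]
width: 0.0608
gripper_force: 15.0
```

step_arm([
  [0,0,0.005,0,0.05],
  [0,0,0.015,0,0.05],
  [0,0,0.03,0,0.05],
  [0,0,0.05,0,0.05],
  [-0.003,0.01,0.065,0,0.05],
  [-0.01,0.03,0.08,0,0.05],
  [-0.018,0.055,0.09,0,0.05],
  [-0.027,0.08,0.1,0,0.05],
  [-0.037,0.11,0.1,0,0.05],
  [-0.047,0.14,0.1,0,0.05],
  [-0.057,0.17,0.1,0,0.05],
  [-0.067,0.2,0.1,0,0.05],
  [-0.077,0.23,0.1,0,0.05],
  [-0.087,0.26,0.1,0,0.05],
  [-0.095,0.285,0.1,0,0.05],
  [-0.102,0.305,0.1,0,0.05],
  [-0.106,0.315,0.1,0,0.05],
  [-0.108,0.319,0.1,0,0.05],
  [-0.108,0.32,0.1,0,0.05],
  [-0.108,0.32,0.1,0,0.05],
])

```text
t: 6.3
eef_pos: [0.591, 0.2673, 0.1307]
ee_rot: [3.142, -0.0, -0.818]
force: [0.2, -0.0, -1.2]
width: 0.0607
gripper_force: 14.9
```

step_arm([
  [0,0.0005,-0.01,0,0.05],
  [0,0.0005,-0.03,0,0.05],
  [0,0.0005,-0.045,0,0.05],
  [0,0.0005,-0.058,0,0.05],
  [0,0.0005,-0.067,0,0.05],
  [0,0.0005,-0.073,0,0.05],
  [0,0.0005,-0.077,0,0.05],
  [0,0.0005,-0.079,0,0.05],
  [0,0.0005,-0.08,0,0.05],
  [0,0.0005,-0.081,0,0.05],
  [0,0.0005,-0.081,0,0.05],
  [0,0.0005,-0.081,0,0.05],
])

```text
t: 7.5
eef_pos: [0.591, 0.2685, 0.0499]
ee_rot: [-3.141, -0.0, -0.818]
force: [-0.4, 0.2, -1.9]
width: 0.0606
gripper_force: 14.9
```

step_arm([
  [0,0,-0.0005,0,0.05],
  [0,0,-0.001,0,0.05],
  [0,0,-0.001,0,0.05],
  [0,0,-0.001,0,0.05],
])

```text
t: 7.9
eef_pos: [0.591, 0.2685, 0.0494]
ee_rot: [-3.141, -0.0, -0.817]
force: [-3.2, 0.3, 5.4]
width: 0.0607
gripper_force: 14.9
```

step_arm([
  [0,0,0,0,0.062],
  [0,0,0,0,0.068],
  [0,0,0,0,0.078],
  [0,0,0,0,0.086],
  [0,0,0,0,0.087],
  [0,0,0.01,0,0.087],
  [0,0,0.03,0,0.087],
  [0,0,0.06,0,0.087],
  [0,0,0.09,0,0.087],
  [0,0,0.12,0,0.087],
  [0,-0.02,0.14,0,0.087],
  [0,-0.06,0.15,0.1,0.087],
  [0,-0.11,0.15,0.2,0.087],
  [0,-0.16,0.15,0.3,0.087],
  [0,-0.21,0.15,0.4,0.087],
  [0,-0.26,0.15,0.5,0.087],
  [0,-0.31,0.15,0.6,0.087],
  [-0.005,-0.36,0.15,0.7,0.087],
  [-0.01,-0.41,0.15,0.8,0.087],
  [-0.0125,-0.44,0.15,0.845,0.087],
])

```text
t: 9.9
eef_pos: [0.5776, -0.1746, 0.1996]
ee_rot: [3.141, -0.001, 0.029]
force: [0.8, 1.5, 0.9]
width: 0.087
gripper_force: 0.0
```

Run:
```python
from h import *
s=arm.get_state(); print(s['eef_pos'],s['ee_rot'])
f=grab('wrist','w3'); g=grab('scene','s3')
im=f['color'].copy()
circ(im,f,.5785,-.1935,.072,.028); circ(im,f,.5785,-.1935,.0,.021,(255,0,0))
g2=cv2.resize(g['color'][120:300,250:450],None,fx=1.8,fy=1.8)
im=cv2.resize(im,(480,360)); o=np.zeros((360,800,3),np.uint8);o[:,:480]=im;o[:324,480:]=g2[:,:320]
cv2.imwrite('pics/w3o.png',o)
```

```text
[ 0.57761354 -0.17463635  0.19955244] [ 3.14126440e+00 -7.00599317e-04  2.94243433e-02]
```

View pics/w3o.png

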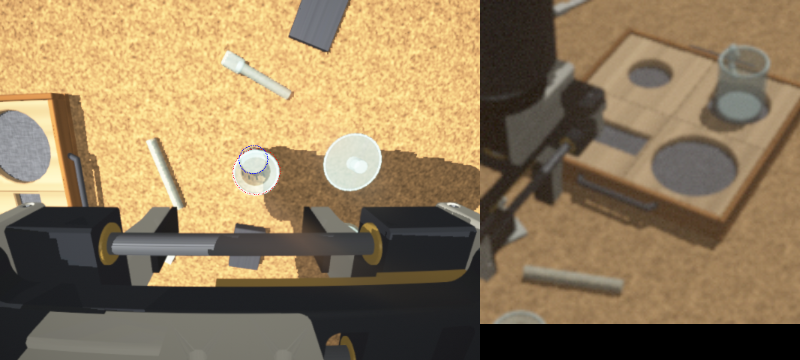

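The mug stands upright in its recess (scene inset, about (742,85)), and the infuser overlay fits at (256,170). Picking the infuser.

step_arm([
  [0.001,-0.01,0,0,0.087],
  [0.001,-0.0195,-0.01,0,0.087],
  [0.001,-0.0195,-0.03,0,0.087],
  [0.001,-0.0195,-0.06,0,0.087],
  [0.001,-0.0195,-0.09,0,0.087],
  [0.001,-0.0195,-0.12,0,0.087],
  [0.001,-0.0195,-0.145,0,0.087],
  [0.001,-0.0195,-0.165,0,0.087],
  [0.001,-0.0195,-0.175,0,0.087],
  [0.001,-0.0195,-0.178,0,0.075],
  [0.001,-0.0195,-0.178,0,0.06],
  [0.001,-0.0195,-0.178,0,0.05],
  [0.001,-0.0195,-0.178,0,0.045],
  [0.001,-0.0195,-0.178,0,0.04],
  [0.001,-0.0195,-0.178,0,0.035],
  [0.001,-0.0195,-0.178,0,0.035],
  [0.001,-0.0195,-0.178,0,0.035],
  [0.001,-0.0195,-0.178,0,0.035],
], newtons=12)

```text
t: 11.8
eef_pos: [0.5793, -0.1911, 0.0205]
ee_rot: [-3.142, 0.0, 0.027]
force: [-0.4, 0.1, -1.2]
width: 0.0481
gripper_force: 12.0
```

step_arm([
  [0,0,0,0,0.03],
  [0,0,0,0,0.03],
  [0,0,0,0,0.03],
  [0,0,0,0,0.03],
])

```text
t: 12.2
eef_pos: [0.5794, -0.1911, 0.0205]
ee_rot: [-3.142, 0.0, 0.027]
force: [-0.1, -0.5, -1.1]
width: 0.0479
gripper_force: 12.0
```

Run:
```python
from h import *
f=grab('wrist','w4'); g=grab('scene','s4');t=grab('top','t4')
a=cv2.resize(g['color'][250:370,200:340],None,fx=2.8,fy=2.8,interpolation=2)
b=cv2.resize(f['color'][150:400,180:460],None,fx=1.4,fy=1.4)
o=np.zeros((360,800,3),np.uint8);o[:336,:392]=a;o[:350,400:792]=b
cv2.imwrite('pics/w4o.png',o)
```

```text
(no output)
```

View pics/w4o.png

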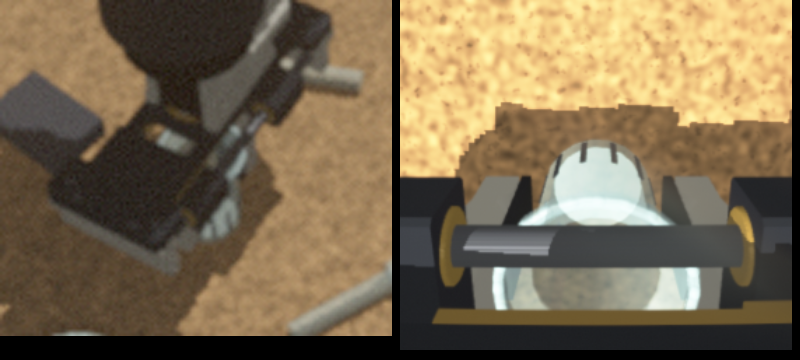

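The wrist view shows the infuser upright between the fingers. The width is 48 mm rather than 42, so the pads may sit close under the flange. The grip is firm, so I'll lift gently and check.

step_arm([
  [0,0,0.001,0,0.03],
  [0,0,0.003,0,0.03],
  [0,0,0.006,0,0.03],
  [0,0,0.01,0,0.03],
  [0,0,0.015,0,0.03],
  [0,0,0.02,0,0.03],
  [0,0,0.02,0,0.03],
  [0,0,0.02,0,0.03],
])

```text
t: 13.15
eef_pos: [0.5795, -0.1911, 0.0408]
ee_rot: [-3.142, -0.001, 0.027]
force: [0.8, -0.3, -1.8]
width: 0.0483
gripper_force: 12.0
```

Run:
```python
from h import *
f=grab('wrist','w5'); g=grab('scene','s5')
a=cv2.resize(g['color'][250:370,200:340],None,fx=2.8,fy=2.8,interpolation=2)
b=cv2.resize(f['color'][150:400,180:460],None,fx=1.4,fy=1.4)
o=np.zeros((360,800,3),np.uint8);o[:336,:392]=a;o[:350,400:792]=b
cv2.imwrite('pics/w5o.png',o)
```

```text
(no output)
```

View pics/w5o.png

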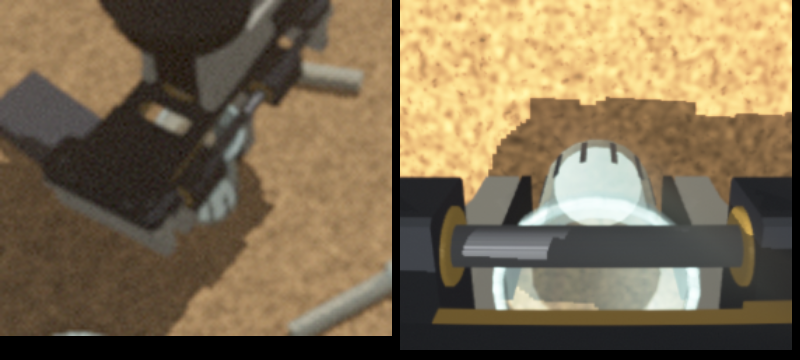

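The infuser moved with the gripper and its view is unchanged, so it is held upright. Moving it to its recess.

step_arm([
  [0,0,0.01,0,0.03],
  [0,0,0.03,0,0.03],
  [0,0.005,0.05,0,0.03],
  [-0.005,0.02,0.065,0,0.03],
  [-0.01,0.045,0.075,0,0.03],
  [-0.02,0.075,0.08,0,0.03],
  [-0.028,0.108,0.08,0,0.03],
  [-0.036,0.142,0.08,0,0.03],
  [-0.045,0.178,0.08,0,0.03],
  [-0.054,0.214,0.08,0,0.03],
  [-0.063,0.25,0.08,0,0.03],
  [-0.072,0.286,0.08,0,0.03],
  [-0.081,0.32,0.08,0,0.03],
  [-0.09,0.352,0.08,0,0.03],
  [-0.098,0.382,0.08,0,0.03],
  [-0.104,0.408,0.08,0,0.03],
  [-0.109,0.43,0.08,0,0.03],
  [-0.113,0.446,0.08,0,0.03],
  [-0.115,0.454,0.08,0,0.03],
  [-0.115,0.455,0.08,0,0.03],
])

```text
t: 15.25
eef_pos: [0.464, 0.2645, 0.1207]
ee_rot: [-3.142, 0.0, 0.028]
force: [-1.0, 0.0, -0.8]
width: 0.0475
gripper_force: 12.0
```

step_arm([
  [0,0,-0.01,0,0.03],
  [0,0,-0.025,0,0.03],
  [0,0,-0.04,0,0.03],
  [0,0,-0.053,0,0.03],
  [0,0,-0.063,0,0.03],
  [0,0,-0.071,0,0.03],
  [0,0,-0.076,0,0.03],
  [0,0,-0.079,0,0.03],
  [0,0,-0.08,0,0.03],
  [0,0,-0.08,0,0.03],
  [0,0,-0.08,0,0.03],
])

```text
t: 16.35
eef_pos: [0.4646, 0.2641, 0.041]
ee_rot: [-3.141, -0.001, 0.027]
force: [-0.4, 0.6, -0.1]
width: 0.0479
gripper_force: 12.0
```

step_arm([
  [0,0,-0.001,0,0.03],
  [0,0,-0.002,0,0.03],
  [0,0,-0.0025,0,0.03],
  [0,0,-0.003,0,0.03],
  [0,0,-0.003,0,0.03],
  [0,0,-0.003,0,0.03],
])

```text
t: 16.95
eef_pos: [0.4645, 0.264, 0.0377]
ee_rot: [-3.141, -0.0, 0.027]
force: [-0.0, -0.7, 2.0]
width: 0.0476
gripper_force: 12.0
```

step_arm([
  [0,0,0,0,0.05],
  [0,0,0,0,0.058],
  [0,0,0,0,0.068],
  [0,0,0,0,0.08],
  [0,0,0,0,0.087],
  [0,0,0.005,0,0.087],
  [0,0,0.02,0,0.087],
  [0,0,0.05,0,0.087],
  [0,0,0.09,0,0.087],
  [0,0,0.13,0,0.087],
  [0.005,-0.03,0.16,0,0.087],
  [0.015,-0.08,0.16,0,0.08],
  [0.025,-0.13,0.16,0,0.07],
  [0.035,-0.18,0.16,0,0.06],
  [0.045,-0.23,0.16,0,0.05],
  [0.055,-0.28,0.16,0,0.045],
  [0.065,-0.33,0.16,-0.03,0.045],
  [0.075,-0.38,0.16,-0.03,0.045],
  [0.085,-0.43,0.16,-0.03,0.045],
  [0.095,-0.47,0.16,-0.03,0.045],
])

```text
t: 18.95
eef_pos: [0.5593, -0.2083, 0.1982]
ee_rot: [3.142, -0.001, -0.003]
force: [0.3, -0.3, 0.3]
width: 0.0447
gripper_force: 0.0
```

step_arm([
  [0.008,-0.04,0,0,0.045],
  [0.014,-0.08,0,0,0.045],
  [0.019,-0.11,0,0,0.045],
  [0.021,-0.128,0,0,0.045],
  [0.021,-0.133,0,0,0.045],
  [0.021,-0.133,0,0,0.045],
  [0.021,-0.133,0,0,0.045],
])

```text
t: 19.65
eef_pos: [0.5803, -0.3381, 0.1977]
ee_rot: [-3.141, -0.0, -0.002]
force: [-0.1, 0.2, -0.5]
width: 0.0449
gripper_force: 0.0
```

Run:
```python
from h import *
s=arm.get_state(); print(s['eef_pos'],s['ee_rot'],s['width'],s['force'])
f=grab('wrist','w6'); g=grab('scene','s6'); t=grab('top','t6')
im=f['color'].copy()
circ(im,f,.581,-.340,.006,.043); circ(im,f,.581,-.340,.032,.010,(255,0,0))
g2=cv2.resize(g['color'][130:250,270:440],None,fx=1.9,fy=1.9)
t2=cv2.resize(t['color'][175:325,115:270],None,fx=1.5,fy=1.5)
im=cv2.resize(im,(480,360)); o=np.zeros((460,800,3),np.uint8);o[:360,:480]=im;o[:228,480:]=g2[:,:320];o[230:455,500:732]=t2[:,:232]
cv2.imwrite('pics/w6o.png',o)
```

```text
[ 0.58030895 -0.33806598  0.19774982] [-3.14134476e+00 -7.32810531e-05 -2.15943391e-03] 0.04487797279513208 [-0.05438006  0.24574262 -0.54100213]
```

View pics/w6o.png

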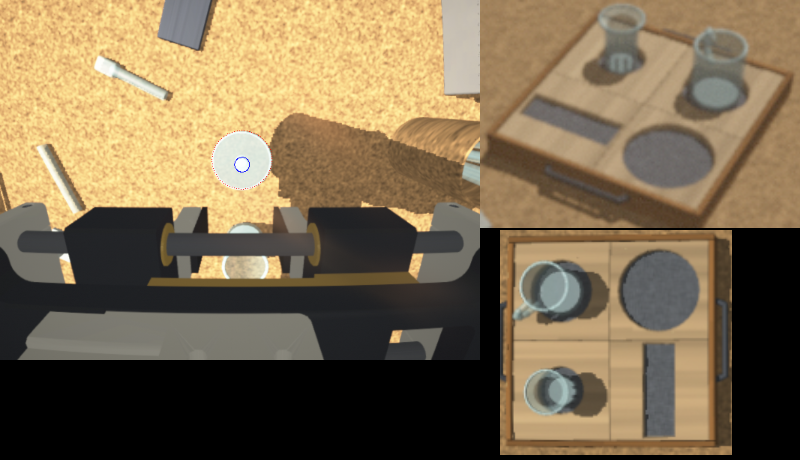

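Mug and infuser stand in their recesses, and the lid and knob overlays fit at (242,160). Picking the lid by its knob.

step_arm([
  [0.001,-0.002,-0.02,0,0.045],
  [0.001,-0.002,-0.05,0,0.045],
  [0.001,-0.002,-0.085,0,0.045],
  [0.001,-0.002,-0.12,0,0.045],
  [0.001,-0.002,-0.145,0,0.045],
  [0.001,-0.002,-0.165,0,0.045],
  [0.001,-0.002,-0.178,0,0.045],
  [0.001,-0.002,-0.185,0,0.045],
  [0.001,-0.002,-0.1875,0,0.045],
  [0.001,-0.002,-0.1875,0,0.035],
  [0.001,-0.002,-0.1875,0,0.028],
  [0.001,-0.002,-0.1875,0,0.022],
  [0.001,-0.002,-0.1875,0,0.018],
  [0.001,-0.002,-0.1875,0,0.012],
  [0.001,-0.002,-0.1875,0,0.01],
  [0.001,-0.002,-0.1875,0,0.01],
  [0.001,-0.002,-0.1875,0,0.01],
], newtons=20)

```text
t: 21.5
eef_pos: [0.5817, -0.3411, 0.0108]
ee_rot: [3.141, -0.001, -0.003]
force: [-0.5, 2.1, 6.3]
width: 0.0193
gripper_force: 20.0
```

step_arm([
  [0,0,0.002,0,0.01],
  [0,0,0.008,0,0.01],
  [0,0,0.02,0,0.01],
  [0,0,0.04,0,0.01],
  [0,0.005,0.06,0,0.01],
  [0,0.02,0.075,-0.08,0.01],
  [0.001,0.04,0.09,-0.18,0.01],
  [0.002,0.065,0.1,-0.28,0.01],
  [0.003,0.095,0.1,-0.38,0.01],
  [0.004,0.125,0.1,-0.48,0.01],
  [0.005,0.155,0.1,-0.58,0.01],
  [0.006,0.185,0.1,-0.68,0.01],
  [0.007,0.215,0.1,-0.78,0.01],
  [0.008,0.245,0.1,-0.88,0.01],
  [0.009,0.275,0.1,-0.98,0.01],
  [0.01,0.305,0.1,-1.08,0.01],
  [0.011,0.335,0.1,-1.18,0.01],
  [0.012,0.365,0.1,-1.28,0.01],
  [0.013,0.395,0.1,-1.38,0.01],
  [0.0135,0.42,0.1,-1.46,0.01],
])

```text
t: 23.5
eef_pos: [0.5951, 0.0805, 0.1111]
ee_rot: [-3.14, 0.0, -1.466]
force: [0.3, -0.5, -0.7]
width: 0.0188
gripper_force: 20.0
```

step_arm([
  [0,0.022,0,-0.06,0.01],
  [0,0.042,0,-0.08,0.01],
  [0,0.055,0,-0.08,0.01],
  [0,0.061,0,-0.08,0.01],
  [0,0.062,0,-0.08,0.01],
  [0,0.062,0,-0.08,0.01],
])

```text
t: 24.1
eef_pos: [0.5948, 0.1404, 0.1101]
ee_rot: [3.141, -0.0, -1.543]
force: [-1.1, 0.2, -1.1]
width: 0.0194
gripper_force: 20.0
```

step_arm([
  [0,0.0005,-0.01,0,0.01],
  [0,0.0005,-0.025,0,0.01],
  [0,0.0005,-0.04,0,0.01],
  [0,0.0005,-0.053,0,0.01],
  [0,0.0005,-0.063,0,0.01],
  [0,0.0005,-0.07,0,0.01],
  [0,0.0005,-0.075,0,0.01],
  [0,0.0005,-0.077,0,0.01],
  [0,0.0005,-0.078,0,0.01],
  [0,0.0005,-0.0785,0,0.01],
  [0,0.0005,-0.079,0,0.01],
  [0,0.0005,-0.079,0,0.01],
  [0,0.0005,-0.079,0,0.01],
])

```text
t: 25.4
eef_pos: [0.595, 0.1415, 0.0313]
ee_rot: [-3.141, 0.0, -1.543]
force: [0.9, 0.2, -1.3]
width: 0.0189
gripper_force: 20.0
```

step_arm([
  [0,0,-0.0005,0,0.01],
  [0,0,-0.001,0,0.01],
  [0,0,-0.001,0,0.01],
  [0,0,-0.001,0,0.01],
])

```text
t: 25.8
eef_pos: [0.595, 0.1415, 0.0308]
ee_rot: [-3.141, 0.0, -1.543]
force: [-2.6, 0.1, 5.4]
width: 0.0194
gripper_force: 20.0
```

step_arm([
  [0,0,0,0,0.02],
  [0,0,0,0,0.028],
  [0,0,0,0,0.038],
  [0,0,0,0,0.045],
  [0,0,0,0,0.045],
  [0,0,0.005,0,0.045],
  [0,0,0.02,0,0.045],
  [0,0,0.045,0,0.045],
  [0,0,0.08,0,0.045],
  [0,0,0.12,0,0.045],
  [0.01,-0.03,0.15,-0.05,0.045],
  [0.025,-0.07,0.16,-0.15,0.045],
  [0.04,-0.115,0.16,-0.25,0.045],
  [0.055,-0.16,0.16,-0.35,0.045],
  [0.07,-0.205,0.16,-0.45,0.045],
  [0.085,-0.25,0.16,-0.5,0.045],
  [0.095,-0.285,0.16,-0.5,0.045],
  [0.102,-0.31,0.16,-0.5,0.045],
  [0.105,-0.32,0.16,-0.5,0.045],
  [0.105,-0.32,0.16,-0.5,0.045],
])

```text
t: 27.8
eef_pos: [0.6998, -0.18, 0.1897]
ee_rot: [3.141, -0.0, -2.045]
force: [-0.2, -0.0, -0.0]
width: 0.0448
gripper_force: 0.0
```

Run:
```python
from h import *
s=arm.get_state(); print(s['eef_pos'],s['ee_rot'],s['q'])
f=grab('wrist','w7'); g=grab('scene','s7')
cx,cy=map(int,proj(f,[[.693,-.197,.007]])[0]); print(cx,cy)
x0=max(0,min(480,cx-80));y0=max(0,min(380,cy-60))
im=cv2.resize(f['color'][y0:y0+120,x0:x0+160],None,fx=4,fy=4,interpolation=2)
def q(P,z): return ((proj(f,np.c_[P,np.full(len(P),z)])-[x0,y0]+.5)*4).astype(int)
a=np.radians(63.2);R=np.array([[np.cos(a),-np.sin(a)],[np.sin(a),np.cos(a)]]);c=np.array([.693,-.197])
P=np.array([[-.05,-.007],[.022,-.007],[.022,-.01],[.05,-.01],[.05,.01],[.022,.01],[.022,.007],[-.05,.007]])@R.T+c
cv2.polylines(im,[q(P,.014)],True,(0,0,255)); 
g2=cv2.resize(g['color'][130:250,270:440],(340,240))
o=np.zeros((480,800,3),np.uint8);o[:,:640]=im;o[:120,630:]=cv2.resize(g2,(170,120));cv2.imwrite('pics/w7o.png',o); print(x0,y0)
```

```text
[ 0.69977877 -0.18004082  0.189714  ] [ 3.14110435e+00 -3.18434265e-04 -2.04485495e+00] [ 1.68688886e-02  4.57704330e-01  8.05528535e-02  5.44316856e-05
 -1.19422561e+00 -4.90947618e-01]
317 199
237 139
```

View pics/w7o.png

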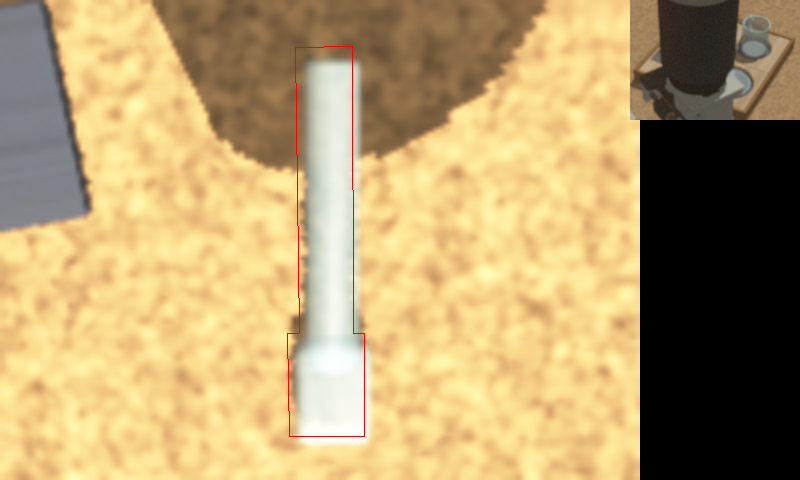

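The stirrer lies about 2.5 mm further along its paddle direction and 1.5 mm to the right of the overlay: paddle centre at (332,392) in the crop, i.e. (0.709, -0.162). The recess is too narrow for the fingers, so I'll take the flat paddle shallowly with the tips 9 mm above the table.

step_arm([
  [0.004,0.008,-0.02,0,0.045],
  [0.009,0.017,-0.05,0,0.045],
  [0.009,0.017,-0.085,0,0.045],
  [0.009,0.017,-0.12,0,0.045],
  [0.009,0.017,-0.145,0,0.045],
  [0.009,0.017,-0.162,0,0.045],
  [0.009,0.017,-0.173,0,0.045],
  [0.009,0.017,-0.179,0,0.045],
  [0.009,0.017,-0.181,0,0.045],
  [0.009,0.017,-0.181,0,0.035],
  [0.009,0.017,-0.181,0,0.028],
  [0.009,0.017,-0.181,0,0.022],
  [0.009,0.017,-0.181,0,0.018],
  [0.009,0.017,-0.181,0,0.012],
  [0.009,0.017,-0.181,0,0.01],
  [0.009,0.017,-0.181,0,0.01],
  [0.009,0.017,-0.181,0,0.01],
], newtons=25)

```text
t: 29.6
eef_pos: [0.7092, -0.1617, 0.0096]
ee_rot: [-3.141, 0.0, -2.043]
force: [-0.6, -0.0, 5.2]
width: 0.0194
gripper_force: 25.0
```

Width 19.4 mm, so the paddle is held. A gentle lift, then a check.

step_arm([
  [0,0,0.001,0,0.01],
  [0,0,0.003,0,0.01],
  [0,0,0.007,0,0.01],
  [0,0,0.012,0,0.01],
  [0,0,0.02,0,0.01],
  [0,0,0.03,0,0.01],
  [0,0,0.04,0,0.01],
  [0,0,0.04,0,0.01],
])

```text
t: 30.4
eef_pos: [0.7103, -0.1617, 0.0517]
ee_rot: [-3.138, 0.001, -2.042]
force: [0.4, -0.7, 0.1]
width: 0.0192
gripper_force: 25.0
```

Run:
```python
from h import *
f=grab('wrist','w8'); g=grab('scene','s8')
o=np.zeros((480,800,3),np.uint8);o[:330,:480]=cv2.resize(f['color'][60:390,80:560],(480,330))
o[:300,480:]=cv2.resize(g['color'][270:420,260:420],(320,300)); cv2.imwrite('pics/w8o.png',o)
```

```text
(no output)
```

View pics/w8o.png

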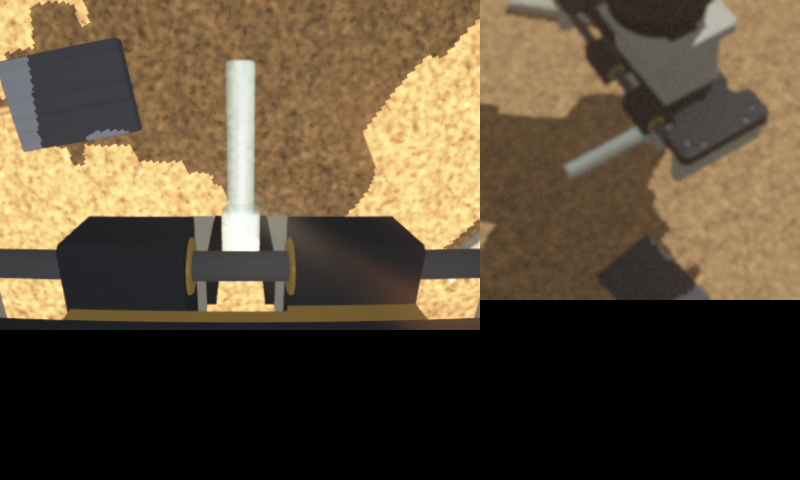

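Held, with the rod in line. Triangulating the tail for sag, then carrying it over.

Run:
```python
from h import *
f=load('w8');g=load('s8')
X,e=tri([(f,(320,122)),(g,(305,356))]); print(X,e); s=arm.get_state(); print(s['eef_pos'])
```

```text
[ 0.67224817 -0.23634246  0.04858897] [np.float64(0.0008792866391999791), np.float64(0.0008792866392001637)]
[ 0.70908644 -0.16151616  0.04966919]
```

step_arm([
  [0,0,0.01,0,0.01],
  [0,0,0.03,0,0.01],
  [-0.005,0.008,0.045,-0.05,0.01],
  [-0.015,0.022,0.055,-0.12,0.01],
  [-0.028,0.04,0.06,-0.2,0.01],
  [-0.042,0.06,0.06,-0.28,0.01],
  [-0.056,0.08,0.06,-0.36,0.01],
  [-0.07,0.1,0.06,-0.44,0.01],
  [-0.084,0.121,0.06,-0.52,0.01],
  [-0.098,0.142,0.06,-0.6,0.01],
  [-0.112,0.163,0.06,-0.68,0.01],
  [-0.126,0.184,0.06,-0.76,0.01],
  [-0.14,0.205,0.06,-0.84,0.01],
  [-0.154,0.226,0.06,-0.92,0.01],
  [-0.168,0.246,0.06,-0.98,0.01],
  [-0.181,0.265,0.06,-1.03,0.01],
  [-0.192,0.28,0.06,-1.06,0.01],
  [-0.2,0.291,0.06,-1.07,0.01],
  [-0.204,0.297,0.06,-1.07,0.01],
  [-0.205,0.298,0.06,-1.07,0.01],
])

```text
t: 32.5
eef_pos: [0.5037, 0.1369, 0.1094]
ee_rot: [3.141, 0.0, -3.111]
force: [0.8, -0.2, -1.3]
width: 0.0196
gripper_force: 25.0
```

step_arm([
  [0,0,0,0,0.01],
  [0,0,0,0,0.01],
])

```text
t: 32.7
eef_pos: [0.5042, 0.136, 0.109]
ee_rot: [-3.142, -0.0, -3.113]
force: [0.9, 0.2, -0.6]
width: 0.0195
gripper_force: 25.0
```

Run:
```python
from h import *
s=arm.get_state(); print(s['eef_pos'],s['ee_rot'])
f=grab('wrist','w9'); g=grab('scene','s9')
im=f['color'].copy()
c=np.array([.5295,.2026]);a=.028;R=np.array([[np.cos(a),-np.sin(a)],[np.sin(a),np.cos(a)]])
P=c+(np.array([[.059,.02],[.059,-.02],[-.059,-.02],[-.059,.02]])+(-.0635,-.0635))@R.T
cv2.polylines(im,[proj(f,np.c_[P,np.full(4,.03)]).astype(int)],True,(0,0,255))
z=s['eef_pos'][2]-.0095+.007; C=np.array([s['eef_pos'][0]-.0366,s['eef_pos'][1]-.001,z])
P=[C-[.05,.0014,0],C+[.05,.0014,0]]; cv2.polylines(im,[proj(f,P).astype(int)],False,(0,255,0))
cv2.imwrite('pics/w9o.png',im)
```

```text
[0.50416405 0.13602468 0.1090491 ] [-3.14151238e+00 -2.97452514e-05 -3.11310315e+00]
```

View pics/w9o.png

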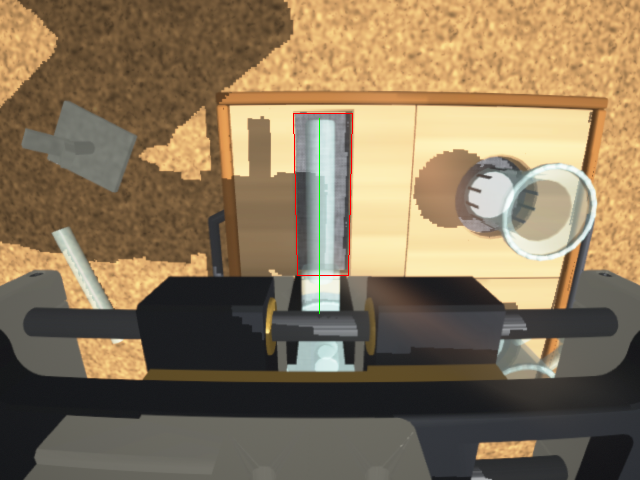

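No sag (tail mid at 48.6 mm against 47 expected). The rod points along the recess (tail at (320,120)). Lowering with a −2 mm x bias to centre the stirrer lengthwise.

step_arm([
  [-0.001,0,-0.01,0,0.01],
  [-0.002,0,-0.025,0,0.01],
  [-0.002,0,-0.04,0,0.01],
  [-0.002,0,-0.052,0,0.01],
  [-0.002,0,-0.061,0,0.01],
  [-0.002,0,-0.068,0,0.01],
  [-0.002,0,-0.072,0,0.01],
  [-0.002,0,-0.0745,0,0.01],
  [-0.002,0,-0.0755,0,0.01],
  [-0.002,0,-0.0765,0,0.01],
  [-0.002,0,-0.0765,0,0.01],
  [-0.002,0,-0.0765,0,0.01],
])

```text
t: 34.0
eef_pos: [0.5021, 0.1365, 0.0328]
ee_rot: [3.141, 0.0, -3.113]
force: [-0.8, -0.3, -0.2]
width: 0.0195
gripper_force: 25.0
```

step_arm([
  [0,0,-0.0005,0,0.01],
  [0,0,-0.001,0,0.01],
  [0,0,-0.0015,0,0.01],
  [0,0,-0.0015,0,0.01],
  [0,0,-0.0015,0,0.01],
])

```text
t: 34.5
eef_pos: [0.502, 0.1365, 0.0316]
ee_rot: [3.142, 0.0, -3.113]
force: [-2.5, 0.2, 5.7]
width: 0.0193
gripper_force: 25.0
```

step_arm([
  [0,0,0,0,0.02],
  [0,0,0,0,0.024],
  [0,0,0,0,0.03],
  [0,0,0,0,0.036],
  [0,0,0,0,0.036],
  [0,0,0.004,0,0.036],
  [0,0,0.015,0,0.036],
  [0,0,0.04,0,0.036],
  [0,0,0.08,0,0.036],
  [0,0,0.12,0,0.036],
  [0,-0.02,0.15,0,0.036],
  [0,-0.06,0.17,0,0.036],
  [0,-0.11,0.18,0,0.036],
  [0,-0.16,0.18,0,0.036],
  [0,-0.2,0.18,0,0.036],
  [0,-0.24,0.18,0,0.036],
  [0,-0.27,0.18,0,0.036],
  [0,-0.28,0.18,0,0.036],
  [0,-0.28,0.18,0,0.036],
  [0,-0.28,0.18,0,0.036],
])

```text
t: 36.5
eef_pos: [0.5019, -0.1433, 0.2115]
ee_rot: [3.141, 0.001, -3.113]
force: [0.1, 0.1, 0.1]
width: 0.0357
gripper_force: 0.0
```

Run:
```python
from h import *
g=grab('scene','s10');t=grab('top','t10')
o=np.zeros((480,800,3),np.uint8)
o[:360,:390]=cv2.resize(t['color'][175:325,112:275],(390,360),interpolation=2)
o[:360,400:]=cv2.resize(g['color'][115:265,270:440],(400,360),interpolation=2); cv2.imwrite('pics/f.png',o)
```

```text
(no output)
```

View pics/f.png

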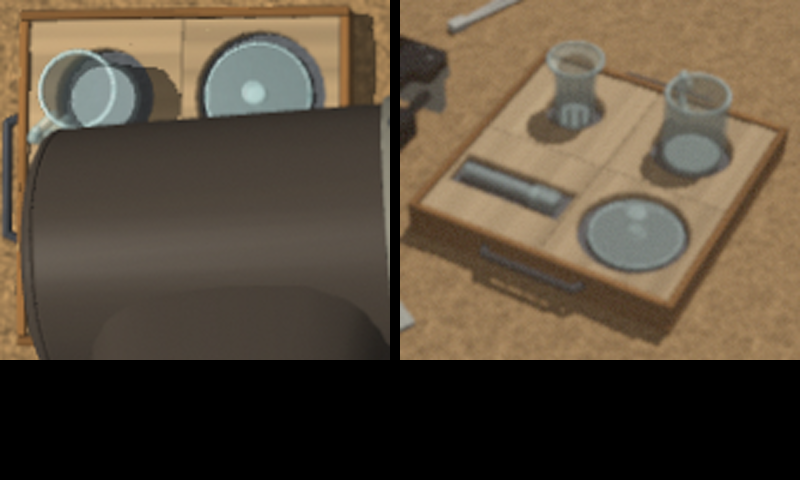

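All four pieces sit in their recesses: infuser (575,85), mug (697,120), lid knob up (635,232) and stirrer flat (510,187). Handing in.

```bash
python3 -c "
from station import arm
print(arm.job_done())"
```

```text
the job is handed in; nothing more can be done
None
```

The mug, infuser, lid and stirrer are each set down in their own recess, in the order listed, and the job was handed in at about 37 s; the arm never went near the handleless mug or plain rod, and a last camera check showed all four pieces in place.

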